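# Hang the sample bracket on the free branch of the rotary jig tree

## Robot

A 6-joint arm with a two-finger parallel gripper is mounted at the origin on a cart in front of the work surface, level with it; the furniture and walls round the work are solid. World frame = base frame: x ahead of the robot, y to its left, z up, the work surface at z = 0. Lengths are in mm, angles in rad, forces in N, time in s.
With the tool pointing down it reaches from about 350 to 975 mm from the base axis. Payload 7.1 kg.
Tool frame: the origin (TCP) lies at the very end of the fingers, on their centre line; the grasp point (between the pads) lies 19 mm behind it (ctrl.pinch_z is the distance from the TCP to the grasp point, in mm); z points along the fingers, y is the direction in which the jaws open and shut (so a half turn about z gives the same grasp; the last joint's range is limited). The gripper opens to 88 mm and grips with 3 to 60 N. Pads are 20 mm wide; open, the fingers measure 115 mm over their backs; the gripper's body (75 mm by 178 mm) begins 61 mm behind the grasp point.
Start: joints at [-1.348, 0.423, 1.63, -0, 1.089, -0.019], TCP at [149.676, -606.796, 222.675] pointing down, gripper open.
Joint ranges: [-3, 3], [-0.9, 2.11], [0.09, 2.58], [-1.31, 4.45], [0.11, 2.69], [-2.54, 2.54]. Speed limits (rad/s): [2.39, 2.39, 3.01, 3.14, 3.14, 3.14].

## Interface

Orientations are given as a rotation vector (axis times angle).
In Python, from workcell import ctrl gives the robot as it stands.
- The arm moves only by the shell command python3 -m inch 'ROWS' [OPENING]. ROWS is JSON, a list of rows, each an object with "xyz": the shift along the tool's x, y, z in cm, a list of three; "spin": the turn about the tool's z in degrees. A call has 1 to 20 rows; each row is the pose to reach, as a shift and turn from the pose measured when the call began, along the tool's axes at that moment; what a row does not reach only later rows make up. A row lasts 1/10 s, in which the tool goes at most 50 mm and 8.59 degrees, less where a joint would pass 70% of its speed; a pose out of reach is approached as far as the arm can. A call with a gripper value outside its range is refused whole. OPENING is the closure, from 0 (fully open) to 1 (shut), set as the call begins (- or left out, the last holds). The fingers move at their own pace and stop on an object; the grip force is fixed at half the most. Time passes only in rows, so rows that repeat a pose let the fingers close. It gives the time, the measured TCP pose, the force and the opening at its end, in the units of the state.
- ctrl.get_obs(): the state, without advancing time (a new reading comes with each control period).
- ctrl.get_image(name): name is "side" or "top" or "wrist"; returns the picture (400x640x3 uint8, red, green, blue); there is no depth.
- ctrl.camera_info(name): a dict with "camera_matrix" (3x3 intrinsics, pixels), "R" (3x3) and "t" (3): a world point X has camera coordinates R X + t; the wrist camera has in their place "hand_eye" (4x4, takes a point from camera to tool coordinates, whose origin is the TCP and whose axes are the flange's). Camera axes: x right, y down, z forward; pixel columns grow to the right and rows downward; lengths in mm; the calibration is good to about 2 mm. A picture is of the moment at which its call begins: read the wrist's pose just before it. camera_info takes no time and is no camera call.
- ctrl.close_job(): hands the job in, once; it reports no verdict.
The state is a dict: "t": time; "qpos": joint angles; "qvel": joint speeds; "joint_torque": joint torques, N m; "ee_pos": TCP position; "orientation": TCP orientation; "ft_force": force on the tool from outside, world axes, zero at the start; "moment": the same for the moment, N m; "width": finger opening in mm.
Only numpy, scipy, OpenCV 4.12 (cv2) and the standard library are available. Lean on these libraries where they do the work, as an engineer would, in place of code of your own. Each camera call takes 0.05 s, during which the arm holds its last target. There are 200 camera calls.

## Task

Turn the jig tree by its one free branch, gently, until it comes up against its stop, with the free branch towards the robot. Then hang the loose sample bracket on that branch by its hole, foot outward, and push it past the spring leaf until you feel it bear firmly against the collar behind, without forcing anything; leave it hanging there, the tree still at its stop, and leave the other things where they are.

Things in the scene. Friction and masses are not known exactly. Their poses are not given: they have to be found in the camera images.
- tree (a joint): angle of the tree on its stand, rad: 0 = against its stop, the free branch roughly towards the robot; grows as the tree turns clockwise seen from above, so turn it counter-clockwise to reach the stop. Starts 0.7 to 1.4 from the stop. It stays where left: friction 0.12 N m, about 1.2 N at the free branch's end, so sideways pushes turn it. The stop is firm.
- stand: fixed dark round foot (120 mm wide) of the jig tree, origin under its centre; its -x axis is the free branch's direction at the stop. The tree: an aluminium post 22 mm thick with four level branches 90 degrees apart; three carry fixed brackets, one is free. Delicate: never over 15 N on the tree or 14 N on the collar, nor 25 N in all between bracket and tree.
- post_axis (a point): point on the tree's upright turning axis, at the height of the branches' centre lines (170 mm above the worktop). The post ends 14 mm above it.
- branch_tip (a point): outer end of the free branch, on its centre line, 112 mm from the turning axis. From this end inward: a round rod 8 mm thick for 24 mm (rounded end), a cone 10 mm long widening to 12 mm, then a boss 12 mm thick; on the boss sits a clamped collar ring 22 mm across, 6 mm thick, the shoulder for the bracket. Its outer face is 43.5 to 57.5 mm from the turning axis, set differently each time.
- leaf_crest (a point): crest of the dark sprung leaf along the top of the free branch's boss, 3.5 mm above the boss and 69.5 mm from the turning axis. A bracket needs about 3 to 7 N of inward push to pass it. It lifts the bracket with about 2 N meanwhile; then it snaps up outside the bracket.
- seat (a point): point on the free branch's centre line, 54.5 mm from the turning axis, that turns with the tree: where the middle of a seated plate's thickness lies with the collar at its middle setting (up to 7 mm further in or out; feel for it: press with about 9 N). Its -x axis points outward along the free branch, z up.
- bracket_center (a point): loose steel L bracket, 110 to 200 g, standing on its foot: centre of its upright plate, 41 mm above its underside. Plate 8 mm thick (x axis), 36 mm wide (y), 82 mm tall (z). The foot, 6 mm thick, 36 mm wide, reaches 46 mm from here towards -x. Hanging on the boss, this point is about 6.5 mm below seat and -x points outward along the branch.
- bracket_hole (a point): centre of the bracket's round hole, 15 mm wide, through the plate along x; 5 mm above bracket_center, 36 mm below the plate's top edge. Pinch the plate across its 8 mm from above, no more than about 20 mm below the top edge, so that the fingers clear the branch.
- beaker: bystander: small glass beaker, 45 mm wide, 57 mm high; origin under its centre
- glass_jar: bystander: empty open glass jar, 56 mm wide, 42 mm high; origin under its centre
- jar_lid: bystander: flat white jar lid, 50 mm wide, 12 mm high; origin under its centre
- driver: bystander: small screwdriver with a blue handle, 152 mm long, lying; origin under its middle
There are look-alikes about, which are no part of the job. What is shaped like the part that bears bracket_center but orange is not meant.

How it is judged:
By the outcome, as a careful person would: the job done as asked, in the order asked, and still so for the second after the job is handed in, with the robot touching nothing.
It also fails if it takes over 72 s, if anything falls off the work surface, if the arm or the gripper's body presses on something with over 40 N, if the wrist force passes 120 N, or if a joint passes its speed limit or range.

## Working session

There is one attempt and no reset: what is moved stays moved. The work goes in short steps, Python scripts to look and compute and a shell command to move; the robot and the scene stay as the last step left them, time stands still between calls to the robot, and variables do not carry over. Pictures are saved under pics/ and viewed, about 8 in all and at most 12, crops included, and the job is handed in when it is done.

```bash
ls; mkdir -p pics
python3 - <<'E'
from workcell import ctrl
import cv2,json
print(ctrl.get_obs())
for n in ("side","top","wrist"):
    im=ctrl.get_image(n); cv2.imwrite(f"pics/{n}0.png",im[:,:,::-1])
    print(n,{k:(v.tolist() if hasattr(v,'tolist') else v) for k,v in ctrl.camera_info(n).items()})
E
```

```text
pics
{'t': 0.0, 'qpos': array([-1.34800137e+00,  4.23849030e-01,  1.63067131e+00, -6.15854200e-06,
        1.08861024e+00, -1.89958819e-02]), 'qvel': array([-0.0007782 ,  0.00019622,  0.00023829,  0.00191524, -0.00125583,
        0.00068177]), 'joint_torque': array([-2.65466202e-03, -5.44630086e+01, -2.73673278e+01,  6.42754231e-02,
        2.25981785e-02, -1.37319230e-04]), 'ee_pos': array([ 149.55487715, -606.2741256 ,  221.90393392]), 'orientation': array([-3.11714353e+00, -3.78699663e-01,  2.54138759e-04]), 'ft_force': array([-0.90028208, -0.6184728 ,  0.01548213]), 'moment': array([-0.00602703,  0.02021377,  0.01039358]), 'width': 87.68611463094152}
side {'camera_matrix': [[493.4678497047447, 0.0, 321.7972210514337], [0.0, 493.4678497047447, 201.50561314084604], [0.0, 0.0, 1.0]], 'R': [[-0.9323135843089989, -0.3609591908817261, 0.022357169564066387], [-0.2136447738408092, 0.49982991282374467, -0.8393604522832352], [0.29180008760008325, -0.7873236442306412, -0.5431152622712478]], 't': [493.43664860425207, 251.45805483600597, 1216.1658800589666]}
top {'camera_matrix': [[432.61340092631036, 0.0, 324.2343788099067], [0.0, 432.61340092631036, 198.62911280930172], [0.0, 0.0, 1.0]], 'R': [[-0.009374389385289401, -0.9999482013379161, -0.003964273542484472], [-0.9792187146481811, 0.009983102708249727, -0.20256121677922675], [0.20259030012914572, 0.0019830031223389234, -0.9792615779209352]], 't': [-50.69953368632746, 564.6116837924346, 1421.6328738153918]}
wrist {'camera_matrix': [[291.3414770764711, 0.0, 320.6633895528481], [0.0, 291.3414770764711, 198.1831772031872], [0.0, 0.0, 1.0]], 'hand_eye': [[-0.0005283592516818194, -0.9632727734521639, -0.2685242722032335, 73.90522054788114], [0.9999998401254937, -0.0004548576568135462, -0.0003359367474142269, 0.05841244303705917], [0.00020145840113425107, -0.26852440676833655, 0.9632728597776563, -162.12678608245938], [0.0, 0.0, 0.0, 1.0]]}
```

View pics/top0.png

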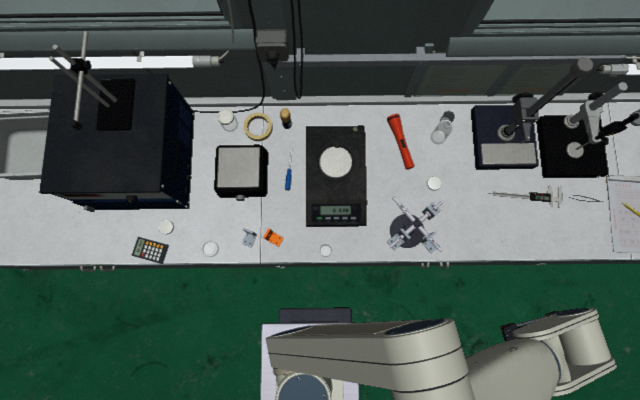

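View pics/side0.png

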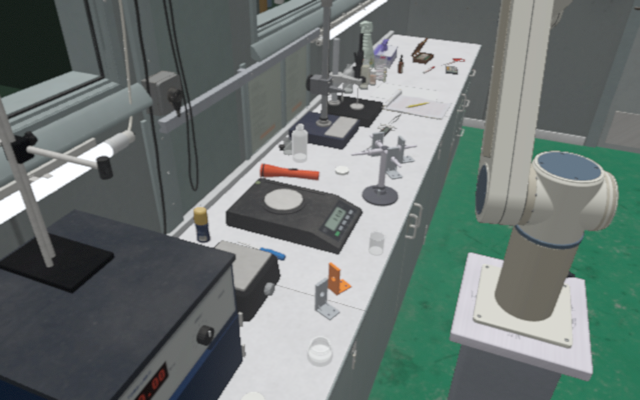

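The top view shows the grey bracket at about (250,238), the orange look-alike at (272,238), and the tree at (415,228). The side view has the same three at (323,298), (337,278) and (383,165). The only thing that could be taken for the bracket is the orange one, plus the brackets fixed on the tree. I choose the grey one and check it in close crops.

Run:
```python
import cv2,numpy as np
t=cv2.imread("pics/top0.png");s=cv2.imread("pics/side0.png")
def c(im,x,y,w,h,W,H): return cv2.resize(im[y:y+h,x:x+w],(W,H),interpolation=cv2.INTER_CUBIC)
a=np.hstack([c(t,380,185,80,60,400,300),c(t,235,220,80,60,400,300)])
b=np.hstack([c(s,340,120,80,90//1,400,300) if 0 else c(s,345,120,88,66,400,300),c(s,290,250,88,66,400,300)])
cv2.imwrite("pics/crop1.png",np.vstack([a,b]))
```

```text
(no output)
```

View pics/crop1.png

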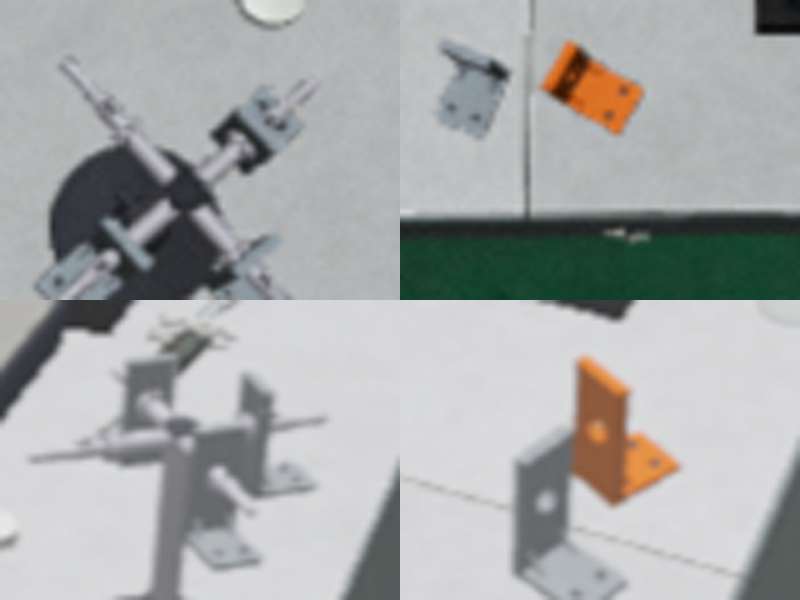

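```bash
cat > h.py <<'E'
import numpy as np,cv2
from workcell import ctrl
from scipy.spatial.transform import Rotation as Ro
def cam(n,obs=None):
    i=ctrl.camera_info(n);K=np.array(i["camera_matrix"])
    if "R" in i: return K,np.array(i["R"]),np.array(i["t"])
    o=obs or ctrl.get_obs();T=np.eye(4);T[:3,:3]=Ro.from_rotvec(o["orientation"]).as_matrix();T[:3,3]=o["ee_pos"]
    W=np.linalg.inv(T@np.array(i["hand_eye"]));return K,W[:3,:3],W[:3,3]
def ray(c,uv):
    K,R,t=c;return -R.T@t,R.T@np.linalg.inv(K)@[*uv,1]
def onz(c,uv,z):
    o,d=ray(c,uv);return o+d*(z-o[2])/d[2]
def proj(c,X):
    K,R,t=c;p=K@(R@np.asarray(X,float)+t);return p[:2]/p[2]
def tri(c1,u1,c2,u2):
    A=[];b=[]
    for c,u in((c1,u1),(c2,u2)):
        o,d=ray(c,u);d/=np.linalg.norm(d);P=np.eye(3)-np.outer(d,d);A.append(P);b.append(P@o)
    return np.linalg.lstsq(np.vstack(A),np.hstack(b),rcond=None)[0]
def totool(dw,o=None):
    o=o or ctrl.get_obs();return Ro.from_rotvec(o["orientation"]).as_matrix().T@np.asarray(dw,float)/10
E
python3 - <<'E'
from h import *
np.set_printoptions(precision=1,suppress=True)
T=cam("top");S=cam("side")
p=onz(T,(417.4,223),184);q=onz(T,(393.6,197.4),170);print("post",p,"tip",q,np.linalg.norm((q-p)[:2]),np.degrees(np.arctan2(*(q-p)[1::-1])))
s=lambda x,y,ox,oy,X,Y:(ox+(x-X)/400*88,oy+(y-Y)/300*66)
print("side post",onz(S,s(180,428,345,120,0,300),184),"tip",onz(S,s(30,458,345,120,0,300),170))
print("tri tip",tri(T,(393.6,197.4),S,s(30,458,345,120,0,300)))
a=onz(T,(243,229),82);b=onz(T,(256.6,235),82);print("br top",a,b,(a+b)/2,np.linalg.norm(a-b))
print("side br top corners",onz(S,s(515,460,290,250,400,300),82),onz(S,s(572,430,290,250,400,300),82))
o=ctrl.get_obs();print(Ro.from_rotvec(o["orientation"]).as_matrix())
E
```

```text
post [ 458.3 -342.9  184. ] tip [ 542.6 -275.3  170. ] 108.08179983690552 38.76997444834262
side post [ 454.2 -325.4  184. ] tip [ 540.9 -269.5  170. ]
tri tip [ 543.  -275.9  166.6]
br top [459.  214.1  82. ] [438.5 168.5  82. ] [448.7 191.3  82. ] 49.942056122898954
side br top corners [463.  217.7  82. ] [444.2 185.6  82. ]
[[ 1.   0.2 -0. ]
 [ 0.2 -1.   0. ]
 [ 0.  -0.  -1. ]]
```

```bash
python3 -m inch '[{"xyz":[10,-4,-4],"spin":-8},{"xyz":[47,-19,-4],"spin":-25},{"xyz":[47,-19,-4],"spin":-25},{"xyz":[47,-19,-4],"spin":-25},{"xyz":[47,-19,-4],"spin":-25},{"xyz":[47,-19,-4],"spin":-25},{"xyz":[47,-19,-4],"spin":-25},{"xyz":[47,-19,-4],"spin":-25},{"xyz":[47,-19,-4],"spin":-25},{"xyz":[47,-19,-4],"spin":-25},{"xyz":[47,-19,-4],"spin":-25},{"xyz":[47,-19,-4],"spin":-25},{"xyz":[47,-19,-4],"spin":-25},{"xyz":[47,-19,-4],"spin":-25},{"xyz":[47,-19,-4],"spin":-25}]' 1
python3 - <<'E'
from h import *
o=ctrl.get_obs();im=ctrl.get_image("wrist");cv2.imwrite("pics/w1.png",im[:,:,::-1]);np.save("w1.npy",o,allow_pickle=True);print(o)
E
```

```text
t: 1.65
ee_pos: [559.2, -310.6, 262.3]
orientation: [-2.963, -1.041, 0.0]
ft_force: [-1.2, -0.2, 0.9]
width: 0.4
{'t': 1.65, 'qpos': array([-5.25912675e-01,  4.05315859e-01,  1.56004726e+00,  7.50926776e-04,
        1.17736208e+00,  3.68482752e-01]), 'qvel': array([ 0.00329828,  0.0008392 , -0.00444555,  0.00137187,  0.00010691,
        0.00273428]), 'joint_torque': array([ 2.95344209e-01, -5.49528623e+01, -2.90697080e+01,  7.86764687e-02,
       -6.93913971e-03, -6.52120754e-03]), 'ee_pos': array([ 559.1937637 , -310.57054051,  262.28799524]), 'orientation': array([-2.96254457e+00, -1.04148693e+00,  3.26645628e-04]), 'ft_force': array([-1.16132249, -0.20121461,  0.88314736]), 'moment': array([ 0.03288618, -0.0010987 , -0.02656847]), 'width': 0.42541864989668865}
```

View pics/w1.png

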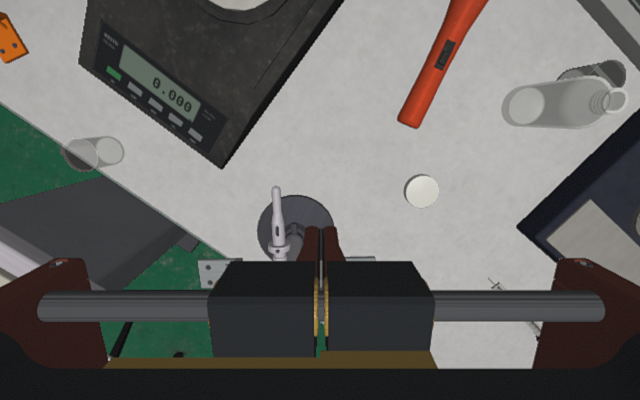

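The wrist view shows the free branch with its rounded tip at (277,187) and its collar at (279,252). The closed fingers are at (322,240), to the right of it (clockwise side).

Run:
```python
from h import *
np.set_printoptions(precision=1,suppress=True)
o=np.load("w1.npy",allow_pickle=True).item();c=cam("wrist",o)
a=onz(c,(277,186),170);b=onz(c,(279,243),170);d=(a-b)[:2];d/=np.linalg.norm(d)
print(a,b,np.degrees(np.arctan2(d[1],d[0])),"post",a[:2]-112*d)
S=cam("side");T=cam("top")
for n,u in(("top",T),("side",S)): print(n,proj(u,[*(a[:2]-112*d),184]),proj(u,a))
R=Ro.from_rotvec(o["orientation"]).as_matrix();print("tip in tool cm",R.T@(a-o["ee_pos"])/10)
```

```text
[ 545.9 -271.1  170. ] [ 502.5 -305.5  170. ] 38.364075073298075 post [ 458.1 -340.7]
top [416.7 223.1] [392.2 196.4]
side [384.7 145.9] [350.2 154.2]
tip in tool cm [ 1.4 -3.9  9.2]
```

```bash
python3 -m inch '[{"xyz":[0.2,0,5],"spin":0},{"xyz":[0.2,0,9],"spin":0},{"xyz":[0.2,0,10.7],"spin":0},{"xyz":[0.2,-0.6,10.7],"spin":0},{"xyz":[0.2,-1.2,10.7],"spin":0},{"xyz":[0.2,-1.6,10.7],"spin":0},{"xyz":[0.2,-1.8,10.7],"spin":0},{"xyz":[0.2,-1.8,10.7],"spin":0},{"xyz":[0.2,-1.8,10.7],"spin":0}]'
python3 - <<'E'
from h import *
np.set_printoptions(precision=2,suppress=True)
o=ctrl.get_obs();R=Ro.from_rotvec(o["orientation"]).as_matrix()
r=(R.T@(o["ee_pos"]-[458,-341,155]))[:2]/10;print("r",r,"moment",o["moment"])
for th in range(0,100,2):
    a=np.radians(th);print(th,np.array([[np.cos(a),np.sin(a)],[-np.sin(a),np.cos(a)]])@r-r,end="; ")
E
```

```text
t: 2.6
ee_pos: [550.1, -295.3, 156.3]
orientation: [-2.964, -1.042, -0.002]
ft_force: [0.8, 0.4, -0.0]
width: 0.3
r [10.05  2.2 ] moment [ 0.01 -0.03 -0.03]
0 [0. 0.]; 2 [ 0.07 -0.35]; 4 [ 0.13 -0.71]; 6 [ 0.17 -1.06]; 8 [ 0.21 -1.42]; 10 [ 0.23 -1.78]; 12 [ 0.24 -2.14]; 14 [ 0.23 -2.5 ]; 16 [ 0.22 -2.85]; 18 [ 0.19 -3.21]; 20 [ 0.15 -3.57]; 22 [ 0.09 -3.92]; 24 [ 0.03 -4.28]; 26 [-0.05 -4.63]; 28 [-0.14 -4.97]; 30 [-0.25 -5.32]; 32 [-0.36 -5.66]; 34 [-0.49 -5.99]; 36 [-0.63 -6.32]; 38 [-0.78 -6.65]; 40 [-0.94 -6.97]; 42 [-1.11 -7.29]; 44 [-1.29 -7.59]; 46 [-1.49 -7.9 ]; 48 [-1.69 -8.19]; 50 [-1.9  -8.48]; 52 [-2.13 -8.76]; 54 [-2.36 -9.03]; 56 [-2.61 -9.3 ]; 58 [-2.86 -9.55]; 60 [-3.12 -9.8 ]; 62 [ -3.39 -10.04]; 64 [ -3.67 -10.26]; 66 [ -3.95 -10.48]; 68 [ -4.24 -10.69]; 70 [ -4.54 -10.89]; 72 [ -4.85 -11.07]; 74 [ -5.16 -11.25]; 76 [ -5.48 -11.41]; 78 [ -5.81 -11.57]; 80 [ -6.14 -11.71]; 82 [ -6.47 -11.84]; 84 [ -6.81 -11.96]; 86 [ -7.15 -12.07]; 88 [ -7.5  -12.16]; 90 [ -7.85 -12.24]; 92 [ -8.2  -12.31]; 94 [ -8.55 -12.37]; 96 [ -8.91 -12.42]; 98 [ -9.27 -12.45];
```

```bash
python3 -m inch '[{"xyz":[0.07,-0.35,0],"spin":-2},{"xyz":[0.13,-0.71,0],"spin":-4},{"xyz":[0.17,-1.06,0],"spin":-6},{"xyz":[0.21,-1.42,0],"spin":-8},{"xyz":[0.23,-1.78,0],"spin":-10},{"xyz":[0.24,-2.14,0],"spin":-12},{"xyz":[0.23,-2.5,0],"spin":-14},{"xyz":[0.22,-2.85,0],"spin":-16},{"xyz":[0.19,-3.21,0],"spin":-18},{"xyz":[0.15,-3.57,0],"spin":-20},{"xyz":[0.09,-3.92,0],"spin":-22},{"xyz":[0.03,-4.28,0],"spin":-24},{"xyz":[-0.05,-4.63,0],"spin":-26},{"xyz":[-0.14,-4.97,0],"spin":-28},{"xyz":[-0.25,-5.32,0],"spin":-30},{"xyz":[-0.36,-5.66,0],"spin":-32},{"xyz":[-0.49,-5.99,0],"spin":-34},{"xyz":[-0.63,-6.32,0],"spin":-36},{"xyz":[-0.63,-6.32,0],"spin":-36}]'
python3 - <<'E'
from h import *
np.set_printoptions(precision=2,suppress=True)
o=ctrl.get_obs();R=Ro.from_rotvec(o["orientation"]).as_matrix()
r=(R.T@(o["ee_pos"]-[458,-341,155]))[:2]/10;print("r",r,"moment",o["moment"],"ft tool",R.T@o["ft_force"],"ang",np.degrees(np.arctan2(R[1,0],R[0,0])))
im=ctrl.get_image("wrist");cv2.imwrite("pics/w2.png",im[100:300,180:420,::-1]);np.save("w2.npy",o,allow_pickle=True)
for th in range(0,50,1):
    a=np.radians(th);print(th,np.array([[np.cos(a),np.sin(a)],[-np.sin(a),np.cos(a)]])@r-r,end="; ")
E
```

```text
t: 4.5
ee_pos: [505.7, -250.0, 156.6]
orientation: [2.495, 1.907, 0.002]
ft_force: [-0.1, 0.1, 0.4]
width: 0.4
r [10.03  2.21] moment [-0.06 -0.04  0.  ] ft tool [ 0.09 -0.08 -0.43] ang 74.77317208905693
0 [0. 0.]; 1 [ 0.04 -0.18]; 2 [ 0.07 -0.35]; 3 [ 0.1  -0.53]; 4 [ 0.13 -0.7 ]; 5 [ 0.15 -0.88]; 6 [ 0.18 -1.06]; 7 [ 0.2  -1.24]; 8 [ 0.21 -1.42]; 9 [ 0.22 -1.6 ]; 10 [ 0.23 -1.78]; 11 [ 0.24 -1.95]; 12 [ 0.24 -2.13]; 13 [ 0.24 -2.31]; 14 [ 0.24 -2.49]; 15 [ 0.23 -2.67]; 16 [ 0.22 -2.85]; 17 [ 0.21 -3.03]; 18 [ 0.19 -3.21]; 19 [ 0.17 -3.39]; 20 [ 0.15 -3.56]; 21 [ 0.13 -3.74]; 22 [ 0.1  -3.92]; 23 [ 0.07 -4.09]; 24 [ 0.03 -4.27]; 25 [-0.   -4.45]; 26 [-0.04 -4.62]; 27 [-0.09 -4.79]; 28 [-0.13 -4.97]; 29 [-0.18 -5.14]; 30 [-0.24 -5.31]; 31 [-0.29 -5.48]; 32 [-0.35 -5.65]; 33 [-0.41 -5.82]; 34 [-0.48 -5.99]; 35 [-0.54 -6.15]; 36 [-0.61 -6.32]; 37 [-0.69 -6.48]; 38 [-0.76 -6.64]; 39 [-0.84 -6.8 ]; 40 [-0.92 -6.96]; 41 [-1.01 -7.12]; 42 [-1.09 -7.28]; 43 [-1.18 -7.43]; 44 [-1.28 -7.59]; 45 [-1.37 -7.74]; 46 [-1.47 -7.89]; 47 [-1.57 -8.04]; 48 [-1.67 -8.19]; 49 [-1.78 -8.33];
```

View pics/w2.png

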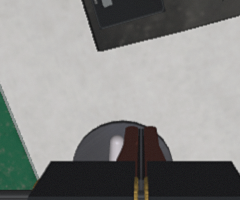

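The branch is alongside the finger (tip near (297,235) in the full image) and turning with it. I continue in small steps with a force guard between calls.

```bash
cat > g.py <<'E'
import sys
from h import *
o=ctrl.get_obs();R=Ro.from_rotvec(o["orientation"]).as_matrix();f=R.T@o["ft_force"]
r=(R.T@(o["ee_pos"]-[458,-341,155]))[:2]
print("t %.2f ang %.1f r %.1f %.1f f %.1f %.1f %.1f mz %.2f"%(o["t"],np.degrees(np.arctan2(R[1,0],R[0,0])),*r,*f,o["moment"][2]),flush=True)
sys.exit(int(f[1]>float(sys.argv[1])))
E
g(){ python3 g.py 3; }
python3 -m inch '[{"xyz":[0.02,-0.09,0],"spin":-0.5},{"xyz":[0.04,-0.18,0],"spin":-1},{"xyz":[0.06,-0.27,0],"spin":-1.5}]' >/dev/null; g &&
python3 -m inch '[{"xyz":[0.02,-0.09,0],"spin":-0.5},{"xyz":[0.04,-0.18,0],"spin":-1},{"xyz":[0.06,-0.27,0],"spin":-1.5}]' >/dev/null && g &&
python3 -m inch '[{"xyz":[0.02,-0.09,0],"spin":-0.5},{"xyz":[0.04,-0.18,0],"spin":-1},{"xyz":[0.06,-0.27,0],"spin":-1.5}]' >/dev/null && g &&
python3 -m inch '[{"xyz":[0.02,-0.09,0],"spin":-0.5},{"xyz":[0.04,-0.18,0],"spin":-1},{"xyz":[0.06,-0.27,0],"spin":-1.5}]' >/dev/null && g &&
python3 -m inch '[{"xyz":[0.02,-0.09,0],"spin":-0.5},{"xyz":[0.04,-0.18,0],"spin":-1},{"xyz":[0.06,-0.27,0],"spin":-1.5}]' >/dev/null && g &&
python3 -m inch '[{"xyz":[0.02,-0.09,0],"spin":-0.5},{"xyz":[0.04,-0.18,0],"spin":-1},{"xyz":[0.06,-0.27,0],"spin":-1.5}]' >/dev/null && g
```

```text
t 4.85 ang 76.2 r 100.3 22.4 f -0.6 0.9 -0.2 mz -0.00
t 5.15 ang 77.8 r 100.3 22.4 f -0.8 0.7 -0.1 mz -0.01
t 5.45 ang 79.3 r 100.3 22.3 f -1.4 1.6 -0.2 mz -0.05
t 5.75 ang 80.9 r 100.3 22.2 f -0.9 1.3 1.2 mz 0.02
t 6.05 ang 82.4 r 100.4 22.2 f -0.1 1.4 0.2 mz 0.02
t 6.35 ang 83.9 r 100.4 22.1 f -1.4 1.3 0.4 mz -0.03
```

```bash
g(){ python3 g.py 3; }
python3 -m inch '[{"xyz":[0.02,-0.09,0],"spin":-0.5},{"xyz":[0.04,-0.18,0],"spin":-1},{"xyz":[0.06,-0.27,0],"spin":-1.5}]' >/dev/null; g &&
python3 -m inch '[{"xyz":[0.02,-0.09,0],"spin":-0.5},{"xyz":[0.04,-0.18,0],"spin":-1},{"xyz":[0.06,-0.27,0],"spin":-1.5}]' >/dev/null && g &&
python3 -m inch '[{"xyz":[0.02,-0.09,0],"spin":-0.5},{"xyz":[0.04,-0.18,0],"spin":-1},{"xyz":[0.06,-0.27,0],"spin":-1.5}]' >/dev/null && g &&
python3 -m inch '[{"xyz":[0.02,-0.09,0],"spin":-0.5},{"xyz":[0.04,-0.18,0],"spin":-1},{"xyz":[0.06,-0.27,0],"spin":-1.5}]' >/dev/null && g &&
python3 -m inch '[{"xyz":[0.02,-0.09,0],"spin":-0.5},{"xyz":[0.04,-0.18,0],"spin":-1},{"xyz":[0.06,-0.27,0],"spin":-1.5}]' >/dev/null && g &&
python3 -m inch '[{"xyz":[0.02,-0.09,0],"spin":-0.5},{"xyz":[0.04,-0.18,0],"spin":-1},{"xyz":[0.06,-0.27,0],"spin":-1.5}]' >/dev/null && g &&
python3 -m inch '[{"xyz":[0.02,-0.09,0],"spin":-0.5},{"xyz":[0.04,-0.18,0],"spin":-1},{"xyz":[0.06,-0.27,0],"spin":-1.5}]' >/dev/null && g &&
python3 -m inch '[{"xyz":[0.02,-0.09,0],"spin":-0.5},{"xyz":[0.04,-0.18,0],"spin":-1},{"xyz":[0.06,-0.27,0],"spin":-1.5}]' >/dev/null && g &&
python3 -m inch '[{"xyz":[0.02,-0.09,0],"spin":-0.5},{"xyz":[0.04,-0.18,0],"spin":-1},{"xyz":[0.06,-0.27,0],"spin":-1.5}]' >/dev/null && g &&
python3 -m inch '[{"xyz":[0.02,-0.09,0],"spin":-0.5},{"xyz":[0.04,-0.18,0],"spin":-1},{"xyz":[0.06,-0.27,0],"spin":-1.5}]' >/dev/null && g &&
python3 -m inch '[{"xyz":[0.02,-0.09,0],"spin":-0.5},{"xyz":[0.04,-0.18,0],"spin":-1},{"xyz":[0.06,-0.27,0],"spin":-1.5}]' >/dev/null && g &&
python3 -m inch '[{"xyz":[0.02,-0.09,0],"spin":-0.5},{"xyz":[0.04,-0.18,0],"spin":-1},{"xyz":[0.06,-0.27,0],"spin":-1.5}]' >/dev/null && g &&
python3 -m inch '[{"xyz":[0.02,-0.09,0],"spin":-0.5},{"xyz":[0.04,-0.18,0],"spin":-1},{"xyz":[0.06,-0.27,0],"spin":-1.5}]' >/dev/null && g &&
python3 -m inch '[{"xyz":[0.02,-0.09,0],"spin":-0.5},{"xyz":[0.04,-0.18,0],"spin":-1},{"xyz":[0.06,-0.27,0],"spin":-1.5}]' >/dev/null && g
```

```text
t 6.65 ang 85.5 r 100.5 22.1 f -1.1 0.3 -0.2 mz -0.01
t 6.95 ang 87.0 r 100.6 22.0 f -1.2 0.5 -0.8 mz -0.01
t 7.25 ang 88.6 r 100.6 22.0 f -1.5 1.1 -0.3 mz -0.06
t 7.55 ang 90.1 r 100.7 21.9 f -0.1 1.6 1.0 mz -0.07
t 7.85 ang 91.6 r 100.7 21.9 f -1.5 0.9 -0.2 mz 0.04
t 8.15 ang 93.2 r 100.8 21.9 f -1.0 1.1 -0.2 mz 0.00
t 8.45 ang 94.7 r 100.9 21.8 f -0.8 0.9 0.0 mz 0.03
t 8.75 ang 96.3 r 101.0 21.8 f -0.8 1.4 0.7 mz -0.01
t 9.05 ang 97.8 r 101.0 21.7 f -0.5 0.3 0.3 mz -0.02
t 9.35 ang 99.4 r 101.1 21.7 f -1.0 1.4 0.1 mz -0.00
t 9.65 ang 100.9 r 101.2 21.6 f -0.0 1.9 0.9 mz 0.01
t 9.95 ang 102.4 r 101.2 21.6 f -0.6 0.6 -0.0 mz -0.06
t 10.25 ang 104.0 r 101.3 21.5 f -0.9 1.3 -0.5 mz 0.01
t 10.55 ang 105.5 r 101.4 21.5 f -1.1 1.0 0.2 mz 0.01
```

```bash
g(){ python3 g.py 3; }
python3 -m inch '[{"xyz":[0.02,-0.09,0],"spin":-0.5},{"xyz":[0.03,-0.18,0],"spin":-1},{"xyz":[0.04,-0.27,0],"spin":-1.5}]' >/dev/null; g &&
python3 -m inch '[{"xyz":[0.02,-0.09,0],"spin":-0.5},{"xyz":[0.03,-0.18,0],"spin":-1},{"xyz":[0.04,-0.27,0],"spin":-1.5}]' >/dev/null && g &&
python3 -m inch '[{"xyz":[0.02,-0.09,0],"spin":-0.5},{"xyz":[0.03,-0.18,0],"spin":-1},{"xyz":[0.04,-0.27,0],"spin":-1.5}]' >/dev/null && g &&
python3 -m inch '[{"xyz":[0.02,-0.09,0],"spin":-0.5},{"xyz":[0.03,-0.18,0],"spin":-1},{"xyz":[0.04,-0.27,0],"spin":-1.5}]' >/dev/null && g &&
python3 -m inch '[{"xyz":[0.02,-0.09,0],"spin":-0.5},{"xyz":[0.03,-0.18,0],"spin":-1},{"xyz":[0.04,-0.27,0],"spin":-1.5}]' >/dev/null && g &&
python3 -m inch '[{"xyz":[0.02,-0.09,0],"spin":-0.5},{"xyz":[0.03,-0.18,0],"spin":-1},{"xyz":[0.04,-0.27,0],"spin":-1.5}]' >/dev/null && g &&
python3 -m inch '[{"xyz":[0.02,-0.09,0],"spin":-0.5},{"xyz":[0.03,-0.18,0],"spin":-1},{"xyz":[0.04,-0.27,0],"spin":-1.5}]' >/dev/null && g &&
python3 -m inch '[{"xyz":[0.02,-0.09,0],"spin":-0.5},{"xyz":[0.03,-0.18,0],"spin":-1},{"xyz":[0.04,-0.27,0],"spin":-1.5}]' >/dev/null && g &&
python3 -m inch '[{"xyz":[0.02,-0.09,0],"spin":-0.5},{"xyz":[0.03,-0.18,0],"spin":-1},{"xyz":[0.04,-0.27,0],"spin":-1.5}]' >/dev/null && g &&
python3 -m inch '[{"xyz":[0.02,-0.09,0],"spin":-0.5},{"xyz":[0.03,-0.18,0],"spin":-1},{"xyz":[0.04,-0.27,0],"spin":-1.5}]' >/dev/null && g &&
python3 -m inch '[{"xyz":[0.02,-0.09,0],"spin":-0.5},{"xyz":[0.03,-0.18,0],"spin":-1},{"xyz":[0.04,-0.27,0],"spin":-1.5}]' >/dev/null && g
```

```text
t 10.85 ang 107.1 r 101.4 21.4 f -0.2 1.5 -1.2 mz -0.04
t 11.15 ang 108.6 r 101.3 21.4 f 0.2 1.0 -1.0 mz -0.02
t 11.45 ang 110.1 r 101.3 21.3 f 1.2 2.0 -1.4 mz 0.01
t 11.75 ang 111.7 r 101.3 21.2 f -0.4 1.3 -0.0 mz -0.02
t 12.05 ang 113.2 r 101.2 21.2 f 2.0 0.6 0.1 mz 0.00
t 12.35 ang 114.8 r 101.2 21.1 f 0.6 1.0 -1.1 mz -0.01
t 12.65 ang 116.3 r 101.1 21.5 f 2.7 7.0 -0.4 mz -0.08
```

The force jumped to 7 N at 116°, so the tree is at its stop. I back away and look.

```bash
python3 -m inch '[{"xyz":[0,1,0],"spin":0},{"xyz":[0,2.5,0],"spin":0},{"xyz":[0,3,-4],"spin":0},{"xyz":[2,3,-9],"spin":0},{"xyz":[2,3,-11],"spin":0},{"xyz":[2,3,-11],"spin":0},{"xyz":[2,3,-11],"spin":0}]' 0
python3 - <<'E'
from h import *
np.set_printoptions(precision=1,suppress=True)
o=ctrl.get_obs();im=ctrl.get_image("wrist");np.save("w3.npy",o,allow_pickle=True);cv2.imwrite("pics/w3.png",im[:,:,::-1])
t=ctrl.get_image("top");cv2.imwrite("pics/top3.png",t[:,:,::-1])
w=cv2.resize(im[150:350,180:480],(600,400),interpolation=cv2.INTER_CUBIC)
tt=cv2.resize(t[185:260,370:460],(200,167),interpolation=cv2.INTER_CUBIC);w[:167,400:]=tt
cv2.imwrite("pics/v3.png",w[:,:,::-1]);print(o["ee_pos"],o["orientation"],o["qpos"])
E
```

```text
t: 13.35
ee_pos: [450.9, -209.4, 266.7]
orientation: [1.656, 2.666, 0.003]
ft_force: [-0.1, 0.1, -0.8]
width: 52.8
[ 450.9 -209.4  266.7] [1.7 2.7 0. ] [-0.5  0.2  1.9  0.   1.1 -0.9]
```

View pics/v3.png

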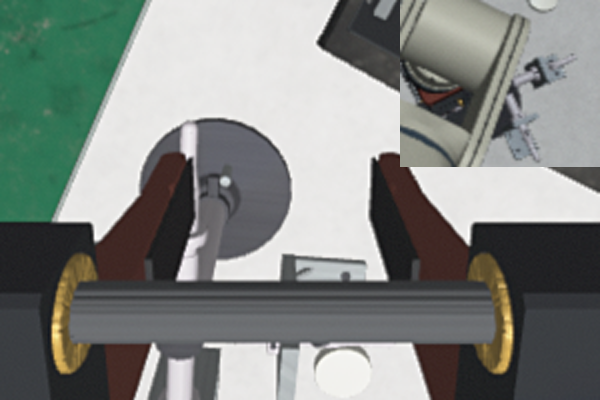

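The branch's rounded tip is at about (190,122) in the view, which is pixel (275,211) of the image. The post rises behind it and the open fingers straddle it from above.

Run:
```python
from h import *
np.set_printoptions(precision=1,suppress=True)
o=np.load("w3.npy",allow_pickle=True).item();c=cam("wrist",o)
a=onz(c,(275,211),170);d=a[:2]-[458,-341];print("tip",a,np.linalg.norm(d),np.degrees(np.arctan2(d[1],d[0])))
print("mid",onz(c,(276,232),170))
# bracket in top0: grey mask contour
t=cv2.imread("pics/top0.png");h=cv2.cvtColor(t[218:256,236:264],cv2.COLOR_BGR2HSV)
m=((h[...,1]>25)&(h[...,0]>85)&(h[...,0]<125)).astype(np.uint8)
for r in m: print("".join(".#"[v] for v in r))
```

```text
tip [ 418.4 -238.1  170. ] 110.2516203777282 111.07289755141369
mid [ 427.7 -257.   170. ]
............................
............................
............................
............................
............................
............................
............................
............................
............................
............................
............................
.......####.................
........#####...............
..........######............
...........######...........
...........#######..........
...........########.........
...........#########........
..........##########........
.........##########.........
.........##########.........
........##########..........
........##########..........
........#########...........
.......##########...........
.......##########...........
.........#######............
............####............
..............##............
............................
............................
............................
............................
............................
............................
............................
............................
............................
```

```bash
python3 -m inch '[{"xyz":[10,4,0],"spin":8},{"xyz":[32.1,13.1,6.7],"spin":50},{"xyz":[32.1,13.1,6.7],"spin":50},{"xyz":[32.1,13.1,6.7],"spin":50},{"xyz":[32.1,13.1,6.7],"spin":50},{"xyz":[32.1,13.1,6.7],"spin":50},{"xyz":[32.1,13.1,6.7],"spin":50},{"xyz":[32.1,13.1,6.7],"spin":50},{"xyz":[32.1,13.1,6.7],"spin":50},{"xyz":[32.1,13.1,6.7],"spin":50},{"xyz":[32.1,13.1,6.7],"spin":50},{"xyz":[32.1,13.1,6.7],"spin":50}]' 0
python3 - <<'E'
from h import *
np.set_printoptions(precision=1,suppress=True)
o=ctrl.get_obs();im=ctrl.get_image("wrist");np.save("w4.npy",o,allow_pickle=True);cv2.imwrite("pics/w4.png",im[:,:,::-1])
t=ctrl.get_image("top");cv2.imwrite("pics/top4.png",t[:,:,::-1])
s=ctrl.get_image("side");cv2.imwrite("pics/side4.png",s[:,:,::-1])
w=np.zeros((480,800,3),np.uint8);w[:400,:640]=im
w[:120,640:]=cv2.resize(t[185:260,375:475],(160,120),interpolation=cv2.INTER_CUBIC)
w[300:480,560:800]=cv2.resize(s[120:210,330:450],(240,180),interpolation=cv2.INTER_CUBIC)
cv2.imwrite("pics/v4.png",w[:,:,::-1]);print(o["ee_pos"],o["orientation"],o["qpos"])
E
```

```text
t: 14.65
ee_pos: [425.5, 135.5, 198.8]
orientation: [-2.631, -1.714, -0.002]
ft_force: [-0.8, 0.1, 0.3]
width: 87.8
[425.5 135.5 198.8] [-2.6 -1.7 -0. ] [0.3 0.2 2.  0.  0.9 0.7]
```

View pics/v4.png

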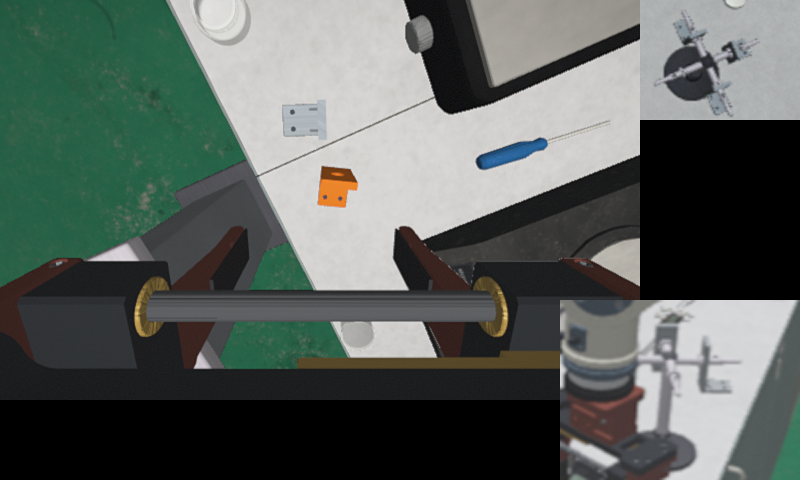

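The wrist view shows the grey bracket with its plate at u≈318–326, v 100–138, and its foot to the left. The orange look-alike is separate, at (338,188). I zoom in for both the bracket and the tree.

Run:
```python
import cv2,numpy as np
w=cv2.imread("pics/w4.png");t=cv2.imread("pics/top4.png");s=cv2.imread("pics/side4.png")
f=lambda im,x,y,a,b,k:cv2.resize(im[y:y+b,x:x+a],(a*k,b*k),interpolation=cv2.INTER_CUBIC)
v=np.zeros((600,800,3),np.uint8)
v[:300,:400]=f(w,270,90,80,60,5)
v[:360,400:800]=f(t,380,190,50,45,8)
v[360:,300:700]=f(s,370,125,50,30,8)
cv2.imwrite("pics/v5.png",v)
```

```text
(no output)
```

View pics/v5.png

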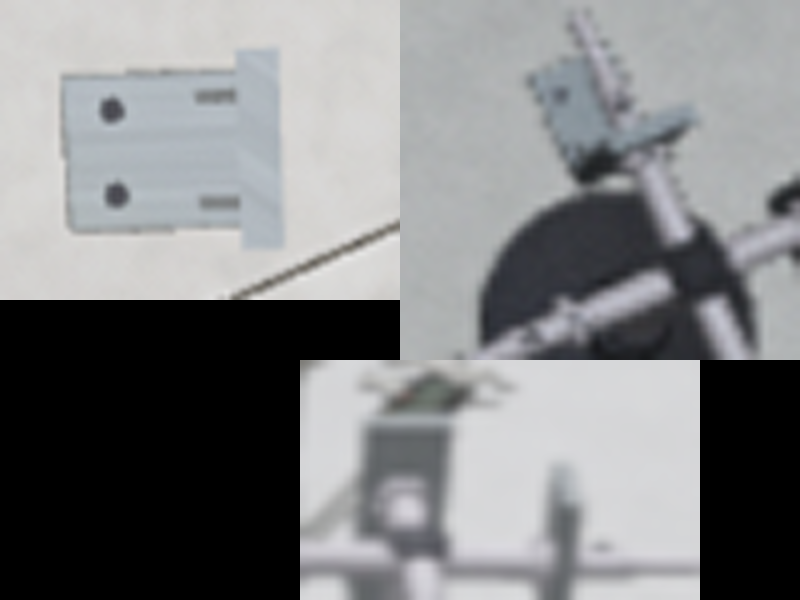

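Run:
```python
from h import *
np.set_printoptions(precision=1,suppress=True)
o=np.load("w4.npy",allow_pickle=True).item();c=cam("wrist",o);T=cam("top")
P=[onz(c,u,82) for u in((317.6,99.6),(326,99.6),(327,139.6),(318.6,139.6))]
print(np.array(P));m=np.mean(P,0);l=P[2]+P[3]-P[0]-P[1];print("centre",m,"plate y line",np.degrees(np.arctan2(l[1],l[0])),np.linalg.norm(l)/2,np.linalg.norm(P[1]-P[0]))
R=Ro.from_rotvec(o["orientation"]).as_matrix();print("tool x ang",np.degrees(np.arctan2(R[1,0],R[0,0])),"delta tool cm",R.T@(m-o["ee_pos"])/10, o["ee_pos"])
f=[(470+5,357),(520,338),(650,287)];g=[(585,20),(660,195),(720,330)]
q=lambda p:onz(T,(380+(p[0]-400)/8,190+p[1]/8),170)
F=[q(p) for p in f];G=[q(p) for p in g];print(F,G)
d=F[0]-F[2];print("free dir",np.degrees(np.arctan2(d[1],d[0])));d=G[0]-G[2];print("cw dir",np.degrees(np.arctan2(d[1],d[0])))
post=onz(T,(380+297/8,190+266/8),184);print(post)
t=cv2.imread("pics/top4.png");cv2.imwrite("pics/tt.png",cv2.resize(t[205:255,375:425],(500,500),interpolation=cv2.INTER_CUBIC))
```

```text
[[459.2 218.   82. ]
 [466.2 214.9  82. ]
 [452.8 181.7  82. ]
 [445.5 184.9  82. ]]
centre [455.9 199.9  82. ] plate y line -112.29169191124058 35.7436499551434 7.633884447526342
tool x ang 66.16951389434793 delta tool cm [ 7.1  0.2 11.7] [425.5 135.5 198.8]
[array([ 424.9, -257.2,  170. ]), array([ 432.1, -275. ,  170. ]), array([ 451.5, -326.4,  170. ])] [array([ 558.1, -306. ,  170. ]), array([ 487.7, -332.1,  170. ]), array([ 434.5, -352.6,  170. ])]
free dir 111.08875624610702
cw dir 20.66169583203783
[ 457.5 -342.1  184. ]
```

View pics/tt.png

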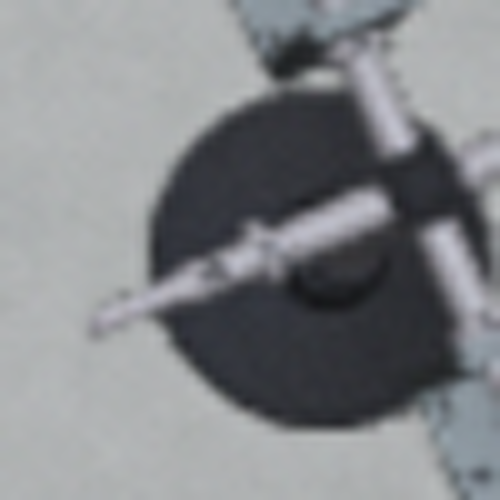

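The top zoom shows the branch running straight from the post to its tip at (384.3,237.7) in the image, with the collar at (401.5,229.7). Its direction is 111°, and the wrist view agrees. Next I grasp the bracket.

```bash
python3 -m inch '[{"xyz":[4,0.2,0],"spin":-1.5},{"xyz":[7.1,0.2,2],"spin":-1.5},{"xyz":[7.1,0.2,6],"spin":-1.5},{"xyz":[7.1,0.2,9],"spin":-1.5},{"xyz":[7.1,0.2,11],"spin":-1.5},{"xyz":[7.1,0.2,12.5],"spin":-1.5},{"xyz":[7.1,0.2,13.7],"spin":-1.5},{"xyz":[7.1,0.2,13.7],"spin":-1.5},{"xyz":[7.1,0.2,13.7],"spin":-1.5}]' 0.5
python3 - <<'E'
from h import *
np.set_printoptions(precision=1,suppress=True)
o=ctrl.get_obs();im=ctrl.get_image("wrist");cv2.imwrite("pics/w6.png",im[:,:,::-1])
R=Ro.from_rotvec(o["orientation"]).as_matrix();print(np.degrees(np.arctan2(R[1,0],R[0,0])),R.T@o["ft_force"])
v=np.zeros((400,800,3),np.uint8);v[:,:600]=cv2.resize(im[170:330,200:440],(600,400),interpolation=cv2.INTER_CUBIC)
s=ctrl.get_image("side");v[:250,600:]=cv2.resize(s[240:340,280:360],(200,250),interpolation=cv2.INTER_CUBIC);cv2.imwrite("pics/v6.png",v[...,::-1])
E
```

```text
t: 15.7
ee_pos: [456.6, 200.0, 62.6]
orientation: [-2.609, -1.748, -0.003]
ft_force: [0.4, -0.9, 0.3]
width: 43.9
67.63913256805611 [-0.7  0.7 -0.3]
```

View pics/v6.png

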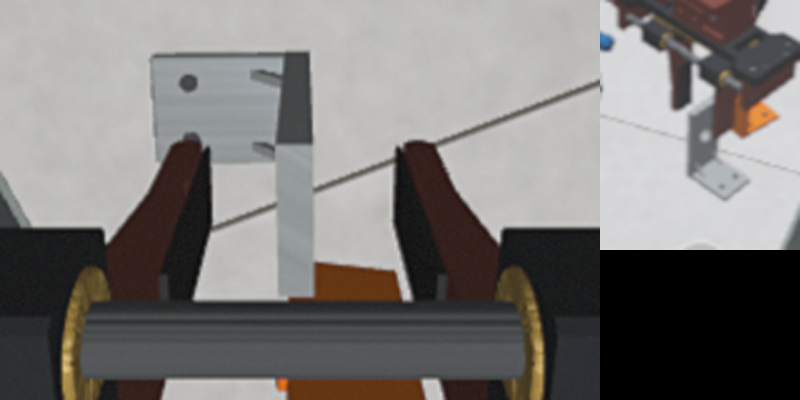

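The plate stands centred between the jaws and parallel to the pads. The orange bracket is clear below, at the bottom of the view. I close the jaws.

```bash
python3 - <<'E'
from h import *
np.set_printoptions(precision=2,suppress=True)
o=ctrl.get_obs();c=cam("wrist",o);R=Ro.from_rotvec(o["orientation"]).as_matrix()
for v in(143,295): print("plate end in tool mm",R.T@(onz(c,(200+296/2.5,170+v/2.5),82)-o["ee_pos"]))
E
python3 -m inch '[{"xyz":[0,0,0],"spin":0},{"xyz":[0,0,0],"spin":0},{"xyz":[0,0,0],"spin":0},{"xyz":[0,0,0],"spin":0},{"xyz":[0,0,0],"spin":0},{"xyz":[0,0,0],"spin":0}]' 1
python3 -c "
from workcell import ctrl
o=ctrl.get_obs();print(o['width'],o['moment'],o['qpos'])"
```

```text
plate end in tool mm [ 17.93  -0.82 -18.84]
plate end in tool mm [-18.25  -0.91 -18.96]
t: 16.4
ee_pos: [456.9, 200.3, 63.2]
orientation: [-2.609, -1.749, -0.005]
ft_force: [-0.7, 0.2, 2.1]
width: 7.8
7.8472238329431105 [-0.11413578  0.01755546  0.00901584] [0.38832844 0.49752522 2.00043852 0.00242458 0.64041574 0.7762596 ]
```

```bash
python3 -m inch '[{"xyz":[0,0,-1],"spin":0},{"xyz":[0,0,-4],"spin":0},{"xyz":[0,0,-8],"spin":0},{"xyz":[-1,0,-12],"spin":2},{"xyz":[-3,1,-15],"spin":5},{"xyz":[-6,2,-15.7],"spin":9},{"xyz":[-9,3,-15.7],"spin":13},{"xyz":[-12,3.5,-15.7],"spin":17},{"xyz":[-15,4.2,-15.7],"spin":21},{"xyz":[-18,5,-15.7],"spin":25},{"xyz":[-21,5.8,-15.7],"spin":29},{"xyz":[-24,6.6,-15.7],"spin":33},{"xyz":[-27,7.4,-15.7],"spin":37},{"xyz":[-30,8.2,-15.7],"spin":41},{"xyz":[-33,9,-15.7],"spin":44},{"xyz":[-36,9.8,-15.7],"spin":46.6},{"xyz":[-38,10.2,-15.7],"spin":46.6},{"xyz":[-39.1,10.3,-15.7],"spin":46.6},{"xyz":[-39.1,10.3,-15.7],"spin":46.6},{"xyz":[-39.1,10.3,-15.7],"spin":46.6}]' 1
python3 - <<'E'
from h import *
np.set_printoptions(precision=2,suppress=True)
o=ctrl.get_obs();im=ctrl.get_image("wrist");cv2.imwrite("pics/w7.png",im[:,:,::-1]);np.save("w7.npy",o,allow_pickle=True)
t=ctrl.get_image("top");s=ctrl.get_image("side");cv2.imwrite("pics/top7.png",t[...,::-1]);cv2.imwrite("pics/side7.png",s[...,::-1])
print(o["ee_pos"],o["ft_force"],o["width"],o["qpos"])
R=Ro.from_rotvec(o["orientation"]).as_matrix();print(R)
v=np.zeros((600,800,3),np.uint8);v[:400,:640]=im
v[400:,:240]=cv2.resize(t[205:255,365:425],(240,200),interpolation=cv2.INTER_CUBIC)
v[400:,300:620]=cv2.resize(s[110:210,320:480],(320,200),interpolation=cv2.INTER_CUBIC)
cv2.imwrite("pics/v7.png",v[...,::-1])
E
```

```text
t: 18.4
ee_pos: [403.0, -200.4, 219.1]
orientation: [-3.086, -0.573, -0.004]
ft_force: [0.6, -0.0, -0.9]
width: 7.8
[ 402.99 -200.36  219.1 ] [ 0.64 -0.01 -0.87] 7.803673641387389 [-0.49  0.17  2.01  0.    0.97  0.71]
[[ 0.93  0.36  0.  ]
 [ 0.36 -0.93  0.  ]
 [ 0.   -0.   -1.  ]]
```

View pics/v7.png

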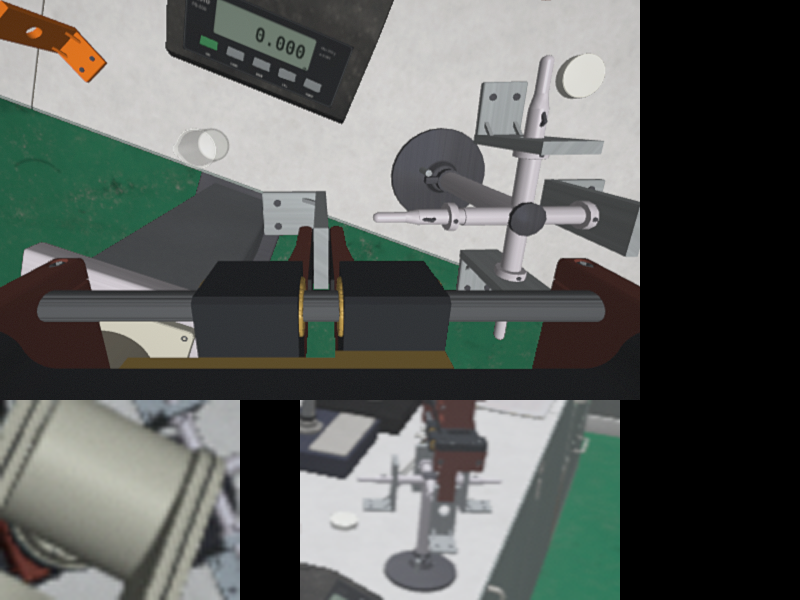

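The wrist view has the free branch level across the picture: tip at (375,217), collar at u≈446–460, post at (528,218). The gripped plate is at (321,258) with its foot pointing outward. I measure this numerically.

Run:
```python
from h import *
np.set_printoptions(precision=2,suppress=True)
im=cv2.imread("pics/w7.png").astype(int);g=im.sum(2)//3
for u in(378,384,390,398,436,440,444,447,450,456,462,470,490): print(u,g[202:234,u].tolist())
print("row 217",g[217,368:382].tolist(),"row 206",g[206,438:466].tolist())
o=np.load("w7.npy",allow_pickle=True).item();c=cam("wrist",o)
R=Ro.from_rotvec(o["orientation"]).as_matrix();A=np.array([458,-341.5])
L=lambda u,v,z:(R.T@(onz(c,(u,v),z)-o["ee_pos"]))
print("tip",onz(c,(374.5,217),170),L(374.5,217,170),"post top",onz(c,(528,218.5),184),L(528,218.5,184),"collar mid",L(453,217,170))
d=onz(c,(374.5,217),170)-onz(c,(528,218.5),184);print(np.linalg.norm(d[:2]),np.degrees(np.arctan2(d[1],d[0])),"toolx",np.degrees(np.arctan2(R[1,0],R[0,0])))
```

```text
378 [208, 206, 206, 207, 206, 206, 207, 207, 209, 190, 142, 146, 174, 190, 205, 220, 221, 205, 196, 177, 175, 207, 207, 204, 203, 202, 201, 202, 205, 207, 206, 188]
384 [204, 205, 206, 207, 206, 206, 205, 206, 208, 191, 145, 149, 175, 191, 209, 221, 220, 208, 196, 179, 175, 204, 206, 206, 206, 206, 206, 205, 206, 206, 209, 210]
390 [204, 203, 205, 205, 206, 205, 208, 211, 211, 192, 146, 151, 175, 193, 210, 221, 219, 207, 194, 175, 175, 210, 210, 208, 206, 204, 204, 206, 206, 208, 208, 207]
398 [212, 214, 213, 211, 210, 207, 208, 208, 210, 189, 134, 154, 178, 194, 211, 221, 218, 204, 193, 174, 175, 208, 208, 205, 204, 203, 204, 204, 205, 204, 207, 210]
436 [75, 74, 75, 75, 75, 73, 80, 109, 143, 163, 178, 190, 198, 208, 218, 219, 195, 176, 196, 200, 183, 161, 168, 207, 208, 206, 205, 205, 207, 206, 207, 206]
440 [75, 75, 75, 75, 75, 73, 81, 110, 144, 164, 180, 191, 197, 206, 214, 217, 214, 207, 201, 195, 180, 164, 178, 213, 213, 210, 208, 206, 205, 206, 205, 206]
444 [80, 87, 85, 86, 87, 85, 91, 114, 144, 165, 180, 191, 197, 206, 214, 216, 213, 206, 203, 195, 181, 158, 118, 82, 80, 87,
[... 684 characters left out ...]
, 147, 163, 177, 188, 197, 203, 208, 212, 213, 210, 204, 202, 197, 186, 171, 160, 176, 209, 208, 207, 207, 208, 207, 206, 207]
490 [88, 88, 86, 84, 86, 107, 136, 153, 167, 179, 191, 198, 204, 206, 210, 210, 206, 203, 200, 196, 182, 168, 159, 178, 205, 207, 207, 207, 208, 209, 210, 210]
row 217 [207, 206, 206, 207, 192, 131, 144, 171, 188, 204, 220, 222, 222, 222] row 206 [75, 72, 75, 81, 84, 86, 87, 84, 84, 84, 87, 118, 163, 168, 164, 161, 159, 157, 155, 121, 82, 72, 74, 78, 77, 76, 76, 76]
tip [ 417.97 -238.72  170.  ] [ 0.05 41.28 49.02] post top [ 459.94 -337.38  184.  ] [  3.84 148.41  34.82] collar mid [  0.07 101.36  48.9 ]
107.21695085010934 113.04361763606852 toolx 21.046492825103282
```

```bash
python3 -m inch '[{"xyz":[0,0,1],"spin":0},{"xyz":[0,0,2.5],"spin":0},{"xyz":[0,0,3.16],"spin":0},{"xyz":[0,0,3.16],"spin":0},{"xyz":[0,1,3.16],"spin":0},{"xyz":[0,2,3.16],"spin":0},{"xyz":[0,2.8,3.16],"spin":0},{"xyz":[0,2.8,3.16],"spin":0}]' 1
cat > k.py <<'E'
import sys
from h import *
o=ctrl.get_obs();R=Ro.from_rotvec(o["orientation"]).as_matrix();f=R.T@o["ft_force"];p=o["ee_pos"]
u=np.array([np.cos(np.radians(110.8)),np.sin(np.radians(110.8))]);d=p[:2]-[458,-341.5]
print("t %.2f rad %.1f lat %.1f z %.1f ang %.2f f %.1f %.1f %.1f m %s w %.1f"%(o["t"],d@u,d@[u[1],-u[0]],p[2],np.degrees(np.arctan2(R[1,0],R[0,0])),*f,np.round(R.T@o["moment"],2),o["width"]),flush=True)
sys.exit(int(f[1]<-float(sys.argv[1]) or abs(f[0])>5 or abs(f[2])>6))
E
python3 k.py 4 &&
python3 -m inch '[{"xyz":[0,0.3,0],"spin":0},{"xyz":[0,0.6,0],"spin":0},{"xyz":[0,0.9,0],"spin":0}]'>/dev/null && python3 k.py 4 &&
python3 -m inch '[{"xyz":[0,0.3,0],"spin":0},{"xyz":[0,0.6,0],"spin":0},{"xyz":[0,0.8,0],"spin":0}]'>/dev/null && python3 k.py 4 &&
python3 -m inch '[{"xyz":[0,0.3,0],"spin":0},{"xyz":[0,0.6,0],"spin":0},{"xyz":[0,0.8,0],"spin":0}]'>/dev/null && python3 k.py 4
```

```text
t: 19.35
ee_pos: [414.4, -227.6, 187.9]
orientation: [-3.088, -0.574, -0.006]
ft_force: [-0.3, 0.3, -1.9]
width: 7.8
t 19.35 rad 122.0 lat -0.3 z 187.9 ang 21.07 f -0.1 -0.4 1.9 m [-0.03  0.05 -0.01] w 7.8
t 19.65 rad 112.8 lat -0.3 z 187.9 ang 21.06 f -0.8 -0.9 2.1 m [-0.02  0.07 -0.04] w 7.9
t 19.95 rad 104.6 lat -0.2 z 187.9 ang 21.07 f 0.4 0.1 1.1 m [-0.03 -0.04  0.03] w 8.0
t 20.25 rad 96.3 lat -0.2 z 187.9 ang 21.07 f -0.6 0.4 0.9 m [-0.09  0.01 -0.06] w 7.8
```

```bash
python3 k.py 4 &&
python3 -m inch '[{"xyz":[0,0.2,0],"spin":0},{"xyz":[0,0.4,0],"spin":0},{"xyz":[0,0.5,0],"spin":0}]'>/dev/null && python3 k.py 4 &&
python3 -m inch '[{"xyz":[0,0.15,0],"spin":0},{"xyz":[0,0.3,0],"spin":0},{"xyz":[0,0.4,0],"spin":0}]'>/dev/null && python3 k.py 4 &&
python3 -m inch '[{"xyz":[0,0.15,0],"spin":0},{"xyz":[0,0.3,0],"spin":0},{"xyz":[0,0.3,0],"spin":0}]'>/dev/null && python3 k.py 3 &&
python3 -m inch '[{"xyz":[0,0.1,0],"spin":0},{"xyz":[0,0.2,0],"spin":0},{"xyz":[0,0.2,0],"spin":0}]'>/dev/null && python3 k.py 3 &&
python3 -m inch '[{"xyz":[0,0.1,0],"spin":0},{"xyz":[0,0.2,0],"spin":0},{"xyz":[0,0.2,0],"spin":0}]'>/dev/null && python3 k.py 3
```

```text
t 20.25 rad 96.3 lat -0.2 z 187.9 ang 21.07 f -0.6 0.4 0.9 m [-0.09  0.01 -0.06] w 7.8
t 20.55 rad 91.0 lat -0.1 z 187.9 ang 21.06 f 0.0 -0.0 2.0 m [-0.04  0.03 -0.01] w 7.6
t 20.85 rad 86.9 lat -0.1 z 187.9 ang 21.06 f 0.4 0.3 1.5 m [-0.06 -0.07  0.03] w 7.4
t 21.15 rad 83.7 lat -0.0 z 187.9 ang 21.06 f -0.2 -0.6 1.4 m [-0.03 -0.02 -0.02] w 7.9
t 21.45 rad 81.6 lat -0.0 z 188.0 ang 21.05 f -0.6 0.0 0.5 m [-0.05  0.    0.04] w 7.7
t 21.75 rad 79.4 lat 0.0 z 188.0 ang 21.05 f 0.2 -0.0 1.8 m [-0.01  0.04 -0.04] w 7.7
```

```bash
python3 k.py 4 &&
python3 -m inch '[{"xyz":[0,0.1,0],"spin":0},{"xyz":[0,0.2,0],"spin":0},{"xyz":[0,0.2,0],"spin":0}]'>/dev/null && python3 k.py 7 &&
python3 -m inch '[{"xyz":[0,0.1,0],"spin":0},{"xyz":[0,0.2,0],"spin":0},{"xyz":[0,0.2,0],"spin":0}]'>/dev/null && python3 k.py 7 &&
python3 -m inch '[{"xyz":[0,0.1,0],"spin":0},{"xyz":[0,0.2,0],"spin":0},{"xyz":[0,0.2,0],"spin":0}]'>/dev/null && python3 k.py 7 &&
python3 -m inch '[{"xyz":[0,0.1,0],"spin":0},{"xyz":[0,0.2,0],"spin":0},{"xyz":[0,0.2,0],"spin":0}]'>/dev/null && python3 k.py 7
```

```text
t 21.75 rad 79.4 lat 0.0 z 188.0 ang 21.05 f 0.2 -0.0 1.8 m [-0.01  0.04 -0.04] w 7.7
t 22.05 rad 77.3 lat 0.1 z 188.0 ang 21.05 f -0.4 0.7 1.6 m [-0.01  0.03  0.  ] w 7.9
t 22.35 rad 75.1 lat 0.1 z 188.0 ang 21.04 f -0.1 -0.2 0.9 m [-0.02 -0.    0.01] w 7.6
t 22.65 rad 73.4 lat -0.0 z 187.9 ang 21.04 f -0.7 -0.2 -1.1 m [ 0.16 -0.05  0.  ] w 7.9
t 22.95 rad 70.7 lat 0.2 z 188.2 ang 21.04 f 0.1 -0.0 0.5 m [-0.13 -0.01  0.  ] w 7.7
```

```bash
python3 -m inch '[{"xyz":[0,0.1,0],"spin":0},{"xyz":[0,0.15,0],"spin":0}]'>/dev/null && python3 k.py 7 &&
python3 -m inch '[{"xyz":[0,0.1,0],"spin":0},{"xyz":[0,0.15,0],"spin":0}]'>/dev/null && python3 k.py 7 &&
python3 -m inch '[{"xyz":[0,0.1,0],"spin":0},{"xyz":[0,0.15,0],"spin":0}]'>/dev/null && python3 k.py 7 &&
python3 -m inch '[{"xyz":[0,0.1,0],"spin":0},{"xyz":[0,0.15,0],"spin":0}]'>/dev/null && python3 k.py 7
```

```text
t 23.15 rad 68.9 lat 0.3 z 188.3 ang 21.04 f -0.6 -0.5 -0.1 m [-0.04  0.02  0.02] w 7.6
t 23.35 rad 67.2 lat 0.3 z 188.3 ang 21.05 f -0.7 -0.1 0.1 m [ 0.04  0.02 -0.  ] w 7.5
t 23.55 rad 65.5 lat 0.3 z 188.3 ang 21.04 f -0.2 -0.1 0.1 m [ 0.07 -0.01  0.04] w 7.8
t 23.75 rad 63.9 lat 0.3 z 188.2 ang 21.04 f -0.1 -0.1 1.2 m [-0.05  0.   -0.04] w 7.9
```

```bash
python3 -m inch '[{"xyz":[0,0.1,0],"spin":0},{"xyz":[0,0.1,0],"spin":0}]'>/dev/null && python3 k.py 4 &&
python3 -m inch '[{"xyz":[0,0.1,0],"spin":0},{"xyz":[0,0.1,0],"spin":0}]'>/dev/null && python3 k.py 4 &&
python3 -m inch '[{"xyz":[0,0.1,0],"spin":0},{"xyz":[0,0.1,0],"spin":0}]'>/dev/null && python3 k.py 4 &&
python3 -m inch '[{"xyz":[0,0.1,0],"spin":0},{"xyz":[0,0.1,0],"spin":0}]'>/dev/null && python3 k.py 4 &&
python3 -m inch '[{"xyz":[0,0.1,0],"spin":0},{"xyz":[0,0.1,0],"spin":0}]'>/dev/null && python3 k.py 4 &&
python3 -m inch '[{"xyz":[0,0.1,0],"spin":0},{"xyz":[0,0.1,0],"spin":0}]'>/dev/null && python3 k.py 4 &&
python3 -m inch '[{"xyz":[0,0.1,0],"spin":0},{"xyz":[0,0.1,0],"spin":0}]'>/dev/null && python3 k.py 4
```

```text
t 23.95 rad 62.8 lat 0.3 z 188.1 ang 21.04 f -0.2 -0.7 0.8 m [0.02 0.04 0.08] w 7.9
t 24.15 rad 61.7 lat 0.3 z 188.1 ang 21.04 f 0.6 -0.1 1.4 m [-0.04 -0.   -0.05] w 7.9
t 24.35 rad 60.6 lat 0.3 z 188.1 ang 21.04 f 0.3 -0.2 1.2 m [ 0.01  0.01 -0.02] w 8.0
t 24.55 rad 60.3 lat 0.2 z 187.9 ang 21.03 f 0.4 -3.0 0.7 m [ 0.64  0.15 -0.04] w 8.0
t 24.75 rad 60.2 lat 0.1 z 187.7 ang 21.02 f 0.6 -5.4 -0.8 m [ 1.01  0.22 -0.03] w 7.8
```

```bash
python3 -m inch '[{"xyz":[0,0.1,0],"spin":0},{"xyz":[0,0.13,0],"spin":0},{"xyz":[0,0.15,0],"spin":0}]'>/dev/null ; python3 k.py 8 &&
python3 -m inch '[{"xyz":[0,0.1,0],"spin":0},{"xyz":[0,0.15,0],"spin":0},{"xyz":[0,0.17,0],"spin":0}]'>/dev/null ; python3 k.py 8
```

```text
t 25.05 rad 60.1 lat 0.1 z 187.5 ang 21.01 f 2.6 -7.2 -1.8 m [ 1.48  0.33 -0.05] w 7.9
t 25.35 rad 60.0 lat -0.0 z 187.3 ang 20.99 f 2.9 -7.5 -3.2 m [ 1.66  0.32 -0.05] w 7.8
```

```bash
python3 -m inch '[{"xyz":[0,0.1,-0.02],"spin":0},{"xyz":[0,0.17,-0.04],"spin":0},{"xyz":[0,0.2,-0.04],"spin":0},{"xyz":[0,0.2,-0.04],"spin":0}]'>/dev/null ; python3 k.py 8.3 &&
python3 -m inch '[{"xyz":[0.03,0.1,-0.02],"spin":0},{"xyz":[0.03,0.2,-0.04],"spin":0},{"xyz":[0.03,0.23,-0.04],"spin":0},{"xyz":[0.03,0.23,-0.04],"spin":0}]'>/dev/null ; python3 k.py 8
```

```text
t 25.75 rad 60.0 lat -0.1 z 187.3 ang 20.97 f 2.2 -9.2 -2.2 m [ 1.68  0.45 -0.02] w 7.7
t 25.75 rad 60.0 lat -0.1 z 187.3 ang 20.97 f 2.2 -9.2 -2.2 m [ 1.68  0.45 -0.02] w 7.7
```

Pressed to 9.2 N against the collar at radius ~60 mm (plate middle). I ease off, lower the bracket onto the boss, and open slightly.

```bash
python3 -m inch '[{"xyz":[0,0,0],"spin":0},{"xyz":[0,0.02,0.05],"spin":0},{"xyz":[0,0.02,0.1],"spin":0}]'>/dev/null ; python3 k.py 8 &&
python3 -m inch '[{"xyz":[0,0,0.03],"spin":0},{"xyz":[0,0,0.05],"spin":0},{"xyz":[0,0,0.05],"spin":0}]'>/dev/null; python3 k.py 8
```

```text
t 26.05 rad 60.1 lat -0.1 z 186.3 ang 20.97 f 1.6 -5.1 -1.2 m [ 0.89  0.11 -0.04] w 7.9
t 26.35 rad 60.1 lat -0.2 z 185.7 ang 20.96 f -0.4 -4.4 -0.4 m [ 0.66  0.11 -0.02] w 8.1
```

```bash
python3 -m inch '[{"xyz":[0,-0.02,0],"spin":0},{"xyz":[0,-0.02,0],"spin":0}]'>/dev/null; python3 k.py 8
python3 -m inch '[{"xyz":[0,0,0],"spin":0},{"xyz":[0,0,0],"spin":0},{"xyz":[0,0,0],"spin":0},{"xyz":[0,0,0],"spin":0}]' 0.75 >/dev/null; python3 k.py 8
python3 - <<'E'
from h import *
o=ctrl.get_obs();im=ctrl.get_image("wrist");cv2.imwrite("pics/w8.png",im[:,:,::-1]);np.save("w8.npy",o,allow_pickle=True)
s=ctrl.get_image("side");cv2.imwrite("pics/side8.png",s[...,::-1])
E
```

```text
t 26.55 rad 60.2 lat -0.2 z 185.8 ang 20.97 f 0.1 -2.7 0.9 m [ 0.54  0.06 -0.03] w 7.9
t 26.95 rad 59.8 lat -0.1 z 185.9 ang 20.96 f -0.3 0.4 0.4 m [-0.05  0.01  0.02] w 22.2
```

```bash
python3 -m inch '[{"xyz":[0,0,-0.5],"spin":0},{"xyz":[0,0,-1.2],"spin":0},{"xyz":[0,0,-2.2],"spin":0},{"xyz":[0,0,-4],"spin":0},{"xyz":[0,0,-7],"spin":0},{"xyz":[0,-1,-9],"spin":0},{"xyz":[0,-5,-9],"spin":0},{"xyz":[0,-9,-8],"spin":0},{"xyz":[0,-12,-6],"spin":0},{"xyz":[0,-12,-6],"spin":0},{"xyz":[0,-12,-6],"spin":0}]'; python3 k.py 8
python3 - <<'E'
from h import *
o=ctrl.get_obs();im=ctrl.get_image("wrist");cv2.imwrite("pics/w9.png",im[:,:,::-1]);np.save("w9.npy",o,allow_pickle=True)
s=ctrl.get_image("side");cv2.imwrite("pics/side9.png",s[...,::-1])
v=np.zeros((600,800,3),np.uint8);v[:360,:600]=cv2.resize(im[140:320,340:640],(600,360),interpolation=cv2.INTER_CUBIC)
v[360:,:480]=cv2.resize(s[110:190,320:480],(480,240),interpolation=cv2.INTER_CUBIC)
v[360:,500:800]=cv2.resize(im,(300,188))[:188].repeat(1,0) if 0 else 0
cv2.imwrite("pics/v9.png",v[...,::-1])
E
```

```text
t: 28.15
ee_pos: [394.1, -174.2, 248.2]
orientation: [-3.077, -0.571, -0.002]
ft_force: [-0.6, -0.9, -0.1]
width: 22.0
t 28.15 rad 179.1 lat -0.3 z 248.2 ang 21.03 f -0.8 0.6 0.1 m [-0.05  0.01  0.02] w 22.0
```

View pics/v9.png

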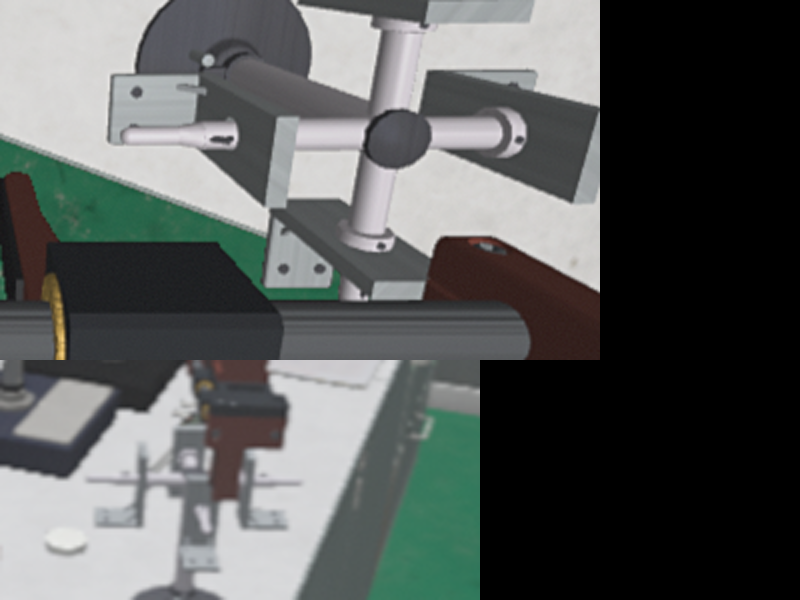

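The bracket hangs on the free branch with its foot outward. The leaf is visible outside the plate at (225,137), and the collar is hidden behind it. I check the angle and seating numerically.

Run:
```python
from h import *
np.set_printoptions(precision=1,suppress=True)
for n,tip,post in(("w7",(374.5,217),(528,218.5)),("w9",(401,208),(539,209))):
    o=np.load(n+".npy",allow_pickle=True).item();c=cam("wrist",o)
    a=onz(c,tip,170);p=onz(c,post,184);d=(a-p)[:2];print(n,a,p,np.linalg.norm(d),np.degrees(np.arctan2(d[1],d[0])))
q=lambda x,y:onz(c,(340+x/2,140+y/2),204.5)
P=[q(275,117),q(298,117),q(290,206),q(268,207)];m=np.mean(P,0);l=P[0]+P[1]-P[2]-P[3]
u=np.array([np.cos(np.radians(110.8)),np.sin(np.radians(110.8))]);d=m[:2]-a[:2]
print("plate mid",m,"radius from tip",112+d@u,"lat",d@[u[1],-u[0]],"y line",np.degrees(np.arctan2(l[1],l[0])),np.linalg.norm(l)/2)
```

```text
w7 [ 418.  -238.7  170. ] [ 459.9 -337.4  184. ] 107.21706687506808 113.0436622538752
w9 [ 417.4 -238.5  170. ] [ 459.4 -337.2  184. ] 107.3571200917332 113.08275376359134
plate mid [ 436.1 -285.8  204.5] radius from tip 61.12336731808604 lat 0.692516891250373 y line 24.820994560037988 35.40122197034681
```

```bash
python3 -c "
from workcell import ctrl
print(ctrl.get_obs()['ft_force'],ctrl.close_job())"
```

```text
the job is handed in; nothing more can be done
[ 0.12835759 -0.38407082 -1.19688499] None
```

The tree is at its stop and the grey bracket hangs on its free branch, foot outward and past the leaf. I handed the job in at about 28 s, with the robot clear of everything.

- **Turning the tree:** I pushed the free branch round in small steps. The push stayed around 1 N and jumped to 7 N at the stop.
- **Hanging the bracket:** The bracket went over the branch with almost no force. I did not see the expected 3–7 N when passing the leaf, because the sampled readings caught only a brief hesitation and a change in lift. The last picture shows the leaf outside the plate.
- **Seating:** The plate met the collar with its middle about 60 mm from the turning axis, which matches where the collar appeared in the picture. I pressed to 9.2 N, eased off, lowered the bracket onto the boss and let go.

**Last checks:**
- The tree angle in the camera was the same before and after hanging (113.04° and 113.08°). That figure runs about 2° above the other estimates of roughly 111°, most likely a calibration offset.
- The plate measured about 61 mm out after release, against 60 mm by feel. Its top edge looked about 4° off square to the branch, which could be slack in the hole or pixel error. I left it alone.
- I did not touch the bystander objects or the orange bracket, but I took no final picture of all of them.

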